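# Latch the flute chest on the craft stall

## Robot

A 7-joint arm with a two-finger parallel gripper is mounted at the origin on the work surface. World frame = base frame: x ahead of the robot, y to its left, z up, the work surface at z = 0. Lengths are in m, angles in rad, forces in N, time in s.
With the tool pointing down it reaches from about 0.425 to 1.025 m from the base axis. Payload 9.4 kg.
Tool frame: the origin (TCP) lies at the centre of the arm's flange, where the gripper is bolted on; the fingertips stand 173 mm ahead of it and the grasp point (between the pads) lies 155 mm ahead of it; z points along the fingers, y is the line along which they close (so a half turn about z gives the same grasp; the last joint's range is limited). The gripper opens to 85 mm and grips with 20 to 120 N. Pads are 22 mm wide; open, the fingers measure 114 mm over their backs; the gripper's body (76 mm by 85 mm) begins 54 mm behind the grasp point. The pads swing forward as they close: fully open they stand 13 mm farther back than shut.
Start: joints at [1.151, 0.599, -0.003, 1.599, 0.002, 0.943, -0.08], TCP at [0.244, -0.683, 0.405] pointing down, gripper open.
Joint ranges: [-2.57, 2.57], [-0.35, 1.97], [-1.29, 1.29], [0.11, 2.56], [-1.05, 4.19], [0.11, 1.86], [-2.63, 2.63]. Speed limits (rad/s): [2.22, 2.22, 3.01, 3.01, 3.14, 3.14, 3.14].

## Interface

Orientations are given as a unit quaternion [w, x, y, z].
In Python, from plant import readout, imaging, finish_job gives the robot as it stands.
- The arm moves only by the shell command python3 -m handwheel 'ROWS' [FORCE]. ROWS is JSON, a list of rows, each a list of 7 numbers: the shift along the tool's x, y, z in m, then the turn, a rotation vector about the tool's x, y, z in degrees, then the finger opening in m, from 0 to 0.0854. In form: [[dx, dy, dz, rx, ry, rz, jaw], ...]. A call has 1 to 20 rows; each row shifts and turns the commanded pose from where the row before left it, along the tool's axes as they then stand; what a row does not reach is not made up. A row lasts 1/8 s, in which the tool goes at most 62.5 mm and 10.7 degrees, less where a joint would pass 70% of its speed; a pose out of reach is approached as far as the arm can. A call is refused whole if a number of a shift passes 0.0625 or a number of a turn 10.7, either way. A call with a gripper value outside its range is refused whole. The fingers move at their own pace and stop on an object; FORCE is the grip in N (left out, the last holds). Time passes only in rows, so rows that do not move let the fingers close. It gives the time, the measured TCP pose, the force, the opening and the grip force at its end, in the units of the state.
- readout.get_state(): the state, without advancing time (a new reading comes with each control period).
- imaging.get_image(name): name is "side" or "top"; returns a dict with "img" (384x512x3 uint8, blue, green, red), "intrinsics" (3x3 intrinsics, pixels), "position" and "rotation" of the camera in the world. Camera axes: x right, y down, z forward; pixel columns grow to the right and rows downward; lengths in m; the calibration is good to about 2 mm. A picture is of the moment at which its call begins. There is no depth.
- finish_job(): hands the job in; it is judged then, once.
The state is a dict: "time_s": time; "joints": joint angles; "qd": joint speeds; "effort": joint torques, N m; "ee_pos": TCP position; "tcp_rot": TCP orientation; "contact_force": force on the tool from outside, world axes, zero at the start; "ft_torque": the same for the moment, N m; "opening": finger opening in m; "grasp_force": force on a finger pad.
Only numpy, scipy, OpenCV 4.12 (cv2) and the standard library are available. Lean on these libraries where they do the work, as an engineer would, in place of code of your own. Each camera call takes 0.05 s, during which the arm holds its last target. There are 200 camera calls.

## Task

Shut the flute chest: slide its lid up against the sprung buffers, hook the latch's loop over the brass keeper on the lid, then press the lever down over centre and bed it on its rubber foot with a firm, steady push of 14 to 20 N held for half a second, so that the lid is drawn tight. Never push on the chest, lid or latch with more than 25 N, and leave the other goods on the stall where they stand.

Things in the scene. Friction and masses are not known exactly. Their poses are not given: they have to be found in the camera images.
- chest: Wooden chest 150 x 320 x 85 mm (x, y, z), teal and red stripes, fixed to the table. Origin: centre of its underside; z up, y along its length. Its parts move in its y-z plane at x = 0. A fixed deck (z = 85 mm, ends at y = -25 mm) carries the latch; the lid, level with it, covers the rest. Two brass sprung buffers stick out 11 mm from the deck's edge to the lid, at x = +/-40 mm.
- lid (a joint): Lid opening in m: 0 = shut against the deck, positive = slid along the chest's +y (starts 0.03 to 0.055). Lid 128 x 180 x 10 mm. About 2.5 N of friction until it meets the buffers at 0.011; these push back 3 N per mm of further closing, so let go it stays near 0.011, and only the latch can hold it shut.
- batten (a point): Middle of the top face of the teal batten across the lid, 80 mm long (chest x), 14 mm thick (chest y), 22 mm high: push or pinch it to slide the lid. Its top is 107 mm above the table.
- keeper_seat (a point): Where the bar's centre lies when hooked: 8 mm above the lid's top, on the +y side of the brass keeper, a hook 24 mm wide (chest x), 20 mm high, whose barb overhangs the bar. Keeper's peak: 7 mm to -y of this point; from there its crown slopes down 50 degrees to the barb's tip, 1 mm to -y of and 5 mm above this point. Moves with the lid.
- loop_bar (a point): Centre of the loop's steel cross bar (8 mm round, 40 mm along chest x), 71 mm from the loop's pin. Loop hinge stays where put (1 N at the bar); starts raised. With lid at the buffers and lever up, the bar comes down on the sloping crown and must be pressed, 5 to 15 N, past the barb: this wedges the lid 1 to 2 mm in, then it snaps under. With the lid farther out it lands on or before the keeper.
- loop_tab (a point): Middle of the loop's flat steel thumb tab, 26 mm wide (chest x), 20 mm long, 4 mm thick, 11 mm past the bar, away from the loop's pin: the place to press the loop down. Beside it the keeper stands higher than the hooked bar, so do not press over the keeper.
- lever_pivot (a point): The lever's hinge axis (along chest x), 16 mm above the deck, at chest y = -50 mm.
- lever_tip (a point): End of the lever, a steel bar with a red grip, 24 mm wide (chest x), 5 mm thick, 60 mm from the hinge to this point, in the middle of its thickness. The loop's pin sits in the lever 10 mm from the hinge, on the line to this point.
- lever (a joint): Lever angle in rad: 0 = lying level, pointing to chest -y; 1.57 upright; 1.8 its stop, leaning to the keeper (starts 1.65 to 1.8). Stays where put. Once hooked, pressing it down draws the lid in: 2 to 10 N near the tip until dead centre at 0.13. Beyond, it beds on an adjustable foot 48 mm from the hinge; the foot's height differs each time, so it beds anywhere from -0.09 to 0.09: found by feel.
- plaque: Round wooden souvenir plaque standing on a wood slice 76 mm across, 87 mm high, loose. Origin: centre of its underside. Leave alone.
- trinket_box: Painted round wooden box, 76 mm across, 44 mm high, loose. Origin: centre of its underside. Leave alone.
- little_basket: Small straw-coloured basket with red bands, 78 mm across, 50 mm high, loose. Origin: centre of its underside. Leave alone.

How it is judged:
On the way, in this order (a step that is already met when the one before it is completed fails the run):
1. the lid is slid up to the buffers (less than 14 mm open) while the loop is still raised (value of joint lid below 0.014 m and z of loop_bar in the frame of keeper_seat above 0.012 m), for 0.1 s.
2. the loop's bar is down behind the keeper's barb (within 6 mm of its seat) while the lever still stands up (over 1.2 rad) (distance between loop_bar and keeper_seat below 0.006 m and value of joint lever above 1.2 rad), for 0.2 s.
3. the lever, past centre (below 0.11 rad), is pressed onto its foot with more than 12 N (value of joint lever below 0.11 rad and contact force between the fingers and chest above 12 N), for 0.3 s.
At the end, for the whole second after the job is handed in: The lever is down past centre on its foot (below 0.11 rad), the loop's bar is hooked behind the keeper (within 6 mm of its seat) and holds the lid shut (less than 3 mm open) (value of joint lever below 0.11 rad and value of joint lid below 0.003 m and distance between loop_bar and keeper_seat below 0.006 m); the robot touches nothing.
It fails at once if the chest, its lid or its latch is pushed with more than 25 N (contact force between any of the fingers, the arm and chest above 25 N).
It fails at once if the plaque is moved by more than 20 mm (distance of plaque from where it was at the start of the episode above 0.02 m).
It fails at once if the trinket box is moved by more than 20 mm (distance of trinket_box from where it was at the start of the episode above 0.02 m).
It fails at once if the little basket is moved by more than 20 mm (distance of little_basket from where it was at the start of the episode above 0.02 m).
It also fails if it takes over 64 s, if anything falls off the work surface, if the arm or the gripper's body presses on something with over 40 N, if the wrist force passes 120 N, or if a joint passes its speed limit or range.

## Working session

There is one attempt and no reset: what is moved stays moved. The work goes in short steps, Python scripts to look and compute and a shell command to move; the robot and the scene stay as the last step left them, time stands still between calls to the robot, and variables do not carry over. Pictures are saved under pics/ and viewed, at most 10 in all, crops included, and the job is handed in when it is done.

```bash
mkdir -p pics; ls; python3 - <<'E'
from plant import readout, imaging
import cv2,numpy as np
s=readout.get_state(); print(s)
for n in("side","top"):
    d=imaging.get_image(n); cv2.imwrite(f"pics/{n}0.png",d["img"]); print(n,d["intrinsics"],d["position"],d["rotation"])
E
```

```text
pics
{'time_s': 0.0, 'joints': array([ 1.15130025,  0.6001384 , -0.00256366,  1.60012519,  0.00180237,
        0.9429013 , -0.07980997]), 'qd': array([-0.00262213, -0.00142998, -0.00037904,  0.00094709, -0.00043695,
       -0.00070801,  0.0007152 ]), 'effort': array([ 3.56030723e-04, -7.76450443e+01,  1.56548034e+00, -2.58015615e+01,
        1.24135026e-02,  8.98424420e-03, -3.62397327e-05]), 'ee_pos': array([ 0.24363893, -0.68262395,  0.40380853]), 'tcp_rot': array([-7.59198779e-04,  9.85341281e-01,  1.70592918e-01, -1.99549713e-04]), 'contact_force': array([-0.37701231, -0.73812874, -0.58352451]), 'ft_torque': array([-0.00512926,  0.03959069,  0.01751893]), 'grasp_force': 0.0, 'opening': 0.0854478616907203}
side [[373.33511145   0.         259.65955712]
 [  0.         373.33511145 192.95733958]
 [  0.           0.           1.        ]] [ 0.52639661 -0.62406034  0.44207015] [-0.50871735  0.85512169 -0.08669791  0.04956836]
top [[462.18175417   0.         256.85253247]
 [  0.         462.18175417 184.6851788 ]
 [  0.           0.           1.        ]] [0.56825345 0.00165382 0.87133149] [ 0.04332791 -0.70178596  0.71037314 -0.03145105]
```

View pics/side0.png

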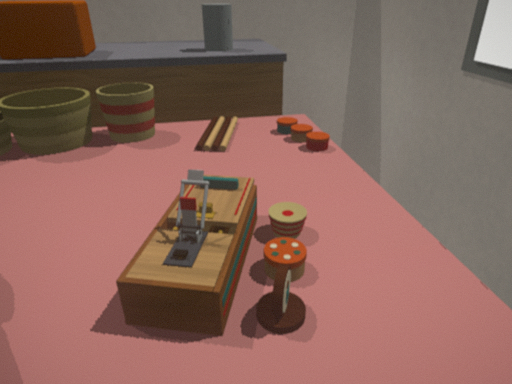

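View pics/top0.png

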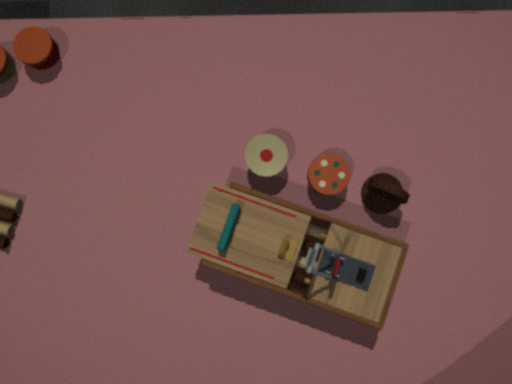

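The side view shows the chest at (195,245), its latch raised, and the three goods to its right at (285,215), (285,258) and (281,305). In the top view, the teal batten is at (229,227), the keeper at (287,247) and the raised loop and lever near (313–365,255–272).

```bash
cat > h.py <<'E'
from plant import readout, imaging
import cv2,numpy as np
from scipy.spatial.transform import Rotation as R
def cam(n):
    d=imaging.get_image(n); q=np.array(d["rotation"])
    if q.shape==(4,): M=R.from_quat(q[[1,2,3,0]]).as_matrix()
    else: M=q
    return d["img"],np.array(d["intrinsics"]),np.array(d["position"]),M
def ray(c,u,v):
    r=c[3]@np.linalg.solve(c[1],[u,v,1.]); return r/np.linalg.norm(r)
def onz(c,u,v,z):
    r=ray(c,u,v); return c[2]+r*(z-c[2][2])/r[2]
def pix(c,p):
    x=c[1]@(c[3].T@(np.array(p)-c[2])); return x[:2]/x[2]
def mask(img,lo,hi,box=None):
    m=cv2.inRange(cv2.cvtColor(img,cv2.COLOR_BGR2HSV),np.array(lo),np.array(hi))
    if box:
        k=np.zeros_like(m); x0,y0,x1,y1=box; k[y0:y1,x0:x1]=255; m&=k
    return m
E
python3 - <<'E'
from h import *
c=cam("top"); print(c[3].round(3))
m=mask(c[0],(75,80,30),(100,255,255),(190,180,260,270))
p=cv2.findNonZero(m); r=cv2.minAreaRect(p); b=cv2.boxPoints(r); print("batten px",r)
P=np.array([onz(c,*q,.107) for q in b]); print(P.round(4),P.mean(0), [np.linalg.norm(P[i]-P[i-1]) for i in range(2)])
# chest corners (eyeballed) on z=.085
for q in [(230,185),(407,243),(381,325),(203,261)]: print(q,onz(c,*q,.085).round(4))
cv2.imwrite("pics/topc.png",cv2.resize(c[0][170:340,180:420],None,fx=3.3,fy=3.3,interpolation=cv2.INTER_CUBIC))
s=cam("side")
cv2.imwrite("pics/sidec.png",cv2.resize(s[0][160:330,120:320],None,fx=3.5,fy=3.5,interpolation=cv2.INTER_CUBIC))
E
```

```text
[[-0.011 -0.994  0.106]
 [-1.     0.013  0.016]
 [-0.017 -0.105 -0.994]]
batten px ((228.15692138671875, 227.19342041015625), (8.116397857666016, 47.75859069824219), 19.98310661315918)
[[0.5454 0.082  0.107 ]
 [0.6189 0.0548 0.107 ]
 [0.6141 0.0422 0.107 ]
 [0.5408 0.0695 0.107 ]] [0.57982276 0.06210493 0.107     ] [np.float64(0.013356952849979826), np.float64(0.07834613349885107)]
(230, 185) [0.6519 0.0604 0.085 ]
(407, 243) [ 0.5501 -0.2366  0.085 ]
(381, 325) [ 0.4163 -0.1879  0.085 ]
(203, 261) [0.5237 0.1066 0.085 ]
```

View pics/topc.png

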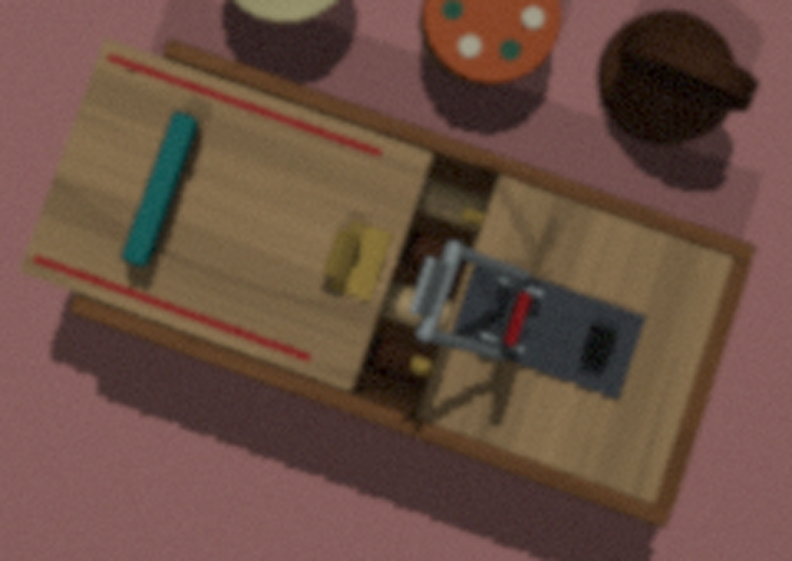

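View pics/sidec.png

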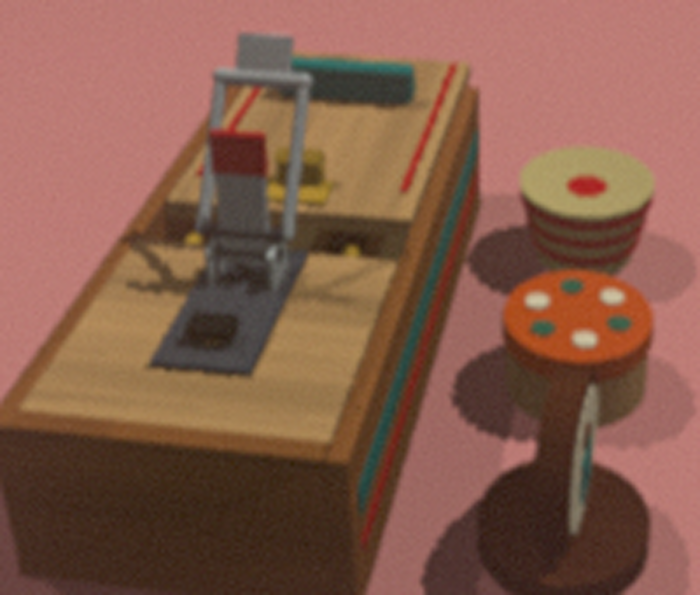

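The crops show the lid open with a dark gap of about 70 crop pixels. The loop's tab (432,285 in the top crop) leans towards the keeper (370,262), and the red lever tip is at (518,320). I'll work out the chest frame and the latch points next.

```bash
python3 - <<'E'
from h import *
c=cam("top"); s=cam("side")
T=lambda x,y:(x/3.3+180,y/3.3+170); S=lambda x,y:(x/3.5+120,y/3.5+160)
A=[T(170,45),T(752,245),T(660,522),T(70,305)]
W=[onz(c,*a,.085) for a in A]
O=sum(W)/4; yv=(W[0]-W[1]+W[3]-W[2]); yaw=-np.arctan2(yv[0],yv[1]); print("len",np.linalg.norm(yv)/2,"wid",np.linalg.norm(W[0]-W[3]),np.linalg.norm(W[1]-W[2]),"yaw",np.degrees(yaw),"O",O)
yaw=np.radians(-19.8); C=R.from_euler('z',yaw).as_matrix(); O[2]=0
ch=lambda p:(C.T@(np.array(p)-O))*1000
for n,q,z in [("lid e1",T(432,152),.085),("lid e2",T(355,390),.085),("deck1",T(497,178),.085),("deck2",T(425,420),.085),("batten",(228.157,227.19),.107),("keeper",T(372,263),.10),("foot",T(600,348),.095),("plate c",T(545,325),.087)]:
  print(n,ch(onz(c,*q,z)).round(1))
def tri(a,b):
  r1,r2=ray(c,*a),ray(s,*b); M=np.array([r1,-r2]).T; t=np.linalg.lstsq(M,s[2]-c[2],rcond=None)[0]
  p,q=c[2]+t[0]*r1,s[2]+t[1]*r2; return ch((p+q)/2).round(1),round(np.linalg.norm(p-q)*1000,1)
print("tab",tri(T(432,285),S(264,55)));print("bar",tri(T(441,292),S(262,76)));print("lever",tri(T(520,318),S(238,132)))
print("keeper",tri(T(372,263),S(300,150)))
for n,q in [("batten",S(350,65))]: print(n,ch(onz(s,*q,.107)).round(1))
for q in [S(350,450),S(0,410)]: print("side corner",ch(onz(s,*q,.085)).round(1))
E
```

```text
len 0.31488721807047415 wid 0.14259078402550035 0.14631321407208686 yaw -20.094875397582882 O [ 0.53371181 -0.06414292  0.085     ]
lid e1 [63.9  9.7 85. ]
lid e2 [-62.9   8.4  85. ]
deck1 [ 62.2 -25.9  85. ]
deck2 [-65.3 -29.7  85. ]
batten [  0.4 134.4 107. ]
keeper [  0.5  21.7 100. ]
foot [ -2.1 -99.5  95. ]
plate c [ -0.4 -71.7  87. ]
tab (array([-1.000e-01, -2.100e+00,  1.766e+02]), np.float64(2.3))
bar (array([ -1. ,  -7.6, 168.3]), np.float64(0.5))
lever (array([ -0.6, -46.5, 160. ]), np.float64(0.9))
keeper (array([  2.3,  23. , 111.2]), np.float64(3.5))
batten [  3.9 129.8 107. ]
side corner [  72.3 -156.7   85. ]
side corner [ -73.6 -154.3   85. ]
```

```bash
cat >> h.py <<'E'
O=np.array([.5332,-.0655,0]); C=R.from_euler('z',np.radians(-19.8)).as_matrix()
def st():
    s=readout.get_state(); w=s["tcp_rot"]; T=R.from_quat(np.array(w)[[1,2,3,0]]).as_matrix()
    p=s["ee_pos"]; tip=p+T[:,2]*.173
    print("t",round(s["time_s"],2),"tip chest mm",((C.T@(tip-O))*1000).round(1),"F chest",(C.T@s["contact_force"]).round(2),"open",round(s["opening"],4))
    print("tool axes in chest\n",(C.T@T).round(3)); return s
E
python3 -m handwheel '[[0,0,0,0,0,-10.1,0],[0,0,0,0,0,-10.1,0],[0,0,0,0,0,-10.1,0],[0,0,0,0,0,-10.1,0],[0,0,0,0,0,-10.2,0]]' 30; python3 -m handwheel '[[0.042,0.003,0,0,0,0,0],[0.042,0.003,0,0,0,0,0],[0.042,0.003,0,0,0,0,0],[0.042,0.003,0,0,0,0,0],[0.042,0.003,0,0,0,0,0],[0.042,0.003,0,0,0,0,0],[0.042,0.003,0,0,0,0,0],[0.042,0.003,0,0,0,0,0],[0.042,0.003,0,0,0,0,0],[0.042,0.003,0,0,0,0,0],[0.042,0.003,0,0,0,0,0],[0.042,0.003,0,0,0,0,0],[0.042,0.003,0,0,0,0,0],[0.042,0.003,0,0,0,0,0],[0.042,0.003,0,0,0,0,0],[0.042,0.003,0,0,0,0,0],[0.042,0.003,0,0,0,0,0],[0.042,0.003,0,0,0,0,0],[0.042,0.003,0,0,0,0,0],[0.042,0.003,0,0,0,0,0]]'; python3 -c "
from h import *; st()"
```

```text
time_s: 0.92
ee_pos: [0.2436, -0.6828, 0.4046]
tcp_rot: [-0.0, 0.816, 0.578, -0.0]
contact_force: [-0.4, 1.0, -0.5]
opening: -0.0002
grasp_force: 0.0
time_s: 3.42
ee_pos: [0.5846, 0.0887, 0.4048]
tcp_rot: [0.0, 0.818, 0.575, 0.0]
contact_force: [0.4, 0.2, 0.6]
opening: -0.0001
grasp_force: 0.0
t 3.42 tip chest mm [ -3.8 162.5 231.8] F chest [0.33 0.38 0.64] open -0.0001
tool axes in chest
 [[-0.001  1.     0.   ]
 [ 1.     0.001 -0.   ]
 [-0.     0.    -1.   ]]
```

```bash
python3 -m handwheel '[[0.004,0.003,0,0,0,0,0],[0,0,0.04,0,0,0,0],[0,0,0.04,0,0,0,0],[0,0,0.03,0,0,0,0],[0,0,0.02,0,0,0,0],[0,0,0,0,0,0,0],[0,0,0,0,0,0,0]]'; python3 - <<'E'
from h import *; st()
for n in("top","side"):
    c=cam(n); cv2.imwrite(f"pics/{n}1.png",c[0])
a=cv2.imread("pics/top1.png")[150:330,150:400]; b=cv2.imread("pics/side1.png")[120:300,120:320]
cv2.imwrite("pics/m1.png",np.hstack([cv2.resize(a,(417,300)),cv2.resize(b,(333,300))]))
E
```

```text
time_s: 4.3
ee_pos: [0.5885, 0.0898, 0.2754]
tcp_rot: [0.0, 0.818, 0.575, 0.0]
contact_force: [-0.8, 0.3, -0.5]
opening: 0.0001
grasp_force: 0.0
t 4.3 tip chest mm [ -0.4 164.8 102.4] F chest [-0.84 -0.02 -0.48] open 0.0001
tool axes in chest
 [[-0.     1.     0.001]
 [ 1.     0.     0.   ]
 [ 0.     0.001 -1.   ]]
```

View pics/m1.png

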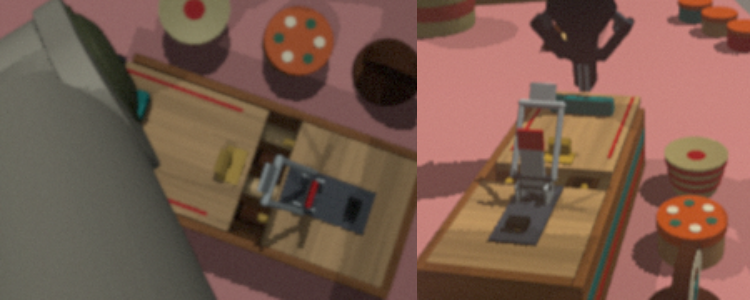

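The composite shows the fingertips just behind the teal batten (side half at (585,85)), clear of everything else. I'll go down a little and start pushing.

```bash
python3 -m handwheel '[[0,0,0.003,0,0,0,0],[0,0,0.003,0,0,0,0],[0,0,0,0,0,0,0]]'|grep force; python3 -m handwheel '[[-0.003,0,0,0,0,0,0],[-0.003,0,0,0,0,0,0],[-0.003,0,0,0,0,0,0],[-0.003,0,0,0,0,0,0],[-0.003,0,0,0,0,0,0],[-0.003,0,0,0,0,0,0]]'; python3 -c "
from h import *; st()"; python3 -m handwheel '[[-0.003,0,0,0,0,0,0],[-0.003,0,0,0,0,0,0],[-0.003,0,0,0,0,0,0]]'; python3 -c "
from h import *; st()"
```

```text
contact_force: [0.5, -0.4, -0.6]
grasp_force: 0.0
time_s: 5.52
ee_pos: [0.5823, 0.0736, 0.2687]
tcp_rot: [-0.0, 0.818, 0.575, 0.0]
contact_force: [1.3, 2.1, -1.2]
opening: 0.0001
grasp_force: 1.4
t 5.53 tip chest mm [ -0.9 147.6  95.7] F chest [ 0.5   2.39 -1.22] open 0.0001
tool axes in chest
 [[-0.001  1.     0.   ]
 [ 1.     0.001  0.001]
 [ 0.001  0.    -1.   ]]
time_s: 5.9
ee_pos: [0.5791, 0.0647, 0.2687]
tcp_rot: [-0.0, 0.818, 0.575, -0.0]
contact_force: [0.2, 2.9, 0.3]
opening: -0.0001
grasp_force: 1.3
t 5.9 tip chest mm [ -0.9 138.   95.7] F chest [-0.82  2.78  0.27] open -0.0001
tool axes in chest
 [[-0.001  1.    -0.   ]
 [ 1.     0.001  0.   ]
 [ 0.    -0.    -1.   ]]
```

```bash
python3 -m handwheel '[[-0.002,0,0,0,0,0,0],[-0.002,0,0,0,0,0,0],[-0.002,0,0,0,0,0,0]]' >/dev/null; python3 - <<'E'
from h import *; st(); c=cam("top")
# lid edge / deck edge gap profile along chest y at several x, height .085
for x in (-.055,-.02,.02,.055):
    v=[]
    for y in np.arange(-.04,.03,.002):
        u=pix(c,O+C@np.array([x,y,.085])); v.append(int(cv2.getRectSubPix(c[0],(1,1),tuple(map(float,u))).mean()))
    print(x,v)
E
```

```text
t 6.28 tip chest mm [ -1.  132.   95.7] F chest [-1.04  1.98  1.16] open 0.0001
tool axes in chest
 [[-0.001  1.    -0.   ]
 [ 1.     0.001 -0.   ]
 [-0.    -0.    -1.   ]]
-0.055 [82, 69, 56, 56, 75, 85, 70, 56, 46, 31, 27, 24, 23, 27, 27, 40, 72, 88, 93, 96, 95, 95, 90, 84, 74, 65, 62, 63, 64, 67, 68, 71, 69, 71, 70]
-0.02 [71, 73, 71, 67, 68, 66, 67, 78, 83, 76, 75, 84, 107, 122, 112, 80, 81, 89, 92, 92, 92, 91, 85, 84, 80, 76, 62, 55, 58, 60, 73, 83, 98, 99, 102]
0.02 [74, 75, 72, 75, 72, 75, 73, 74, 73, 70, 70, 88, 114, 125, 114, 95, 95, 103, 101, 101, 103, 103, 104, 104, 103, 100, 95, 93, 90, 92, 94, 99, 103, 106, 103]
0.055 [101, 104, 100, 95, 91, 90, 92, 90, 68, 37, 22, 25, 25, 31, 35, 57, 91, 100, 103, 103, 102, 102, 101, 99, 100, 100, 102, 99, 90, 81, 74, 72, 74, 73, 76]
```

```bash
for i in 1 2; do python3 -m handwheel '[[-0.001,0,0,0,0,0,0],[-0.001,0,0,0,0,0,0],[0,0,0,0,0,0,0]]' >/dev/null; python3 -c "
from h import *; st()"|head -1; done;  python3 -m handwheel '[[-0.001,0,0,0,0,0,0],[0,0,0,0,0,0,0]]' >/dev/null; python3 -c "
from h import *; st()"|head -1
```

```text
t 6.7 tip chest mm [ -0.9 130.   95.6] F chest [-1.35  2.37  0.81] open 0.0001
t 7.08 tip chest mm [ -0.9 128.   95.6] F chest [-1.64  1.76  0.41] open -0.0001
t 7.33 tip chest mm [ -0.9 127.4  95.6] F chest [-1.49  4.12 -0.25] open -0.0006
```

```bash
for i in 1 2; do python3 -m handwheel '[[-0.001,0,0,0,0,0,0],[0,0,0,0,0,0,0]]' >/dev/null; python3 -c "
from h import *; st()"|head -1; done; python3 - <<'E'
from h import *; c=cam("top")
for x in (-.055,.055):
    v=[]
    for y in np.arange(-.03,.0,.001):
        u=pix(c,O+C@np.array([x,y,.085])); v.append(int(cv2.getRectSubPix(c[0],(1,1),tuple(map(float,u))).mean()))
    print(x,v)
E
```

```text
t 7.58 tip chest mm [ -0.9 126.7  95.7] F chest [-1.16  5.37 -0.36] open -0.0001
t 7.83 tip chest mm [ -0.9 126.3  95.7] F chest [-1.17  5.99 -1.52] open -0.0001
-0.055 [86, 81, 72, 60, 56, 51, 47, 40, 32, 28, 27, 26, 27, 31, 40, 53, 67, 80, 85, 89, 90, 88, 85, 82, 78, 72, 66, 64, 63, 64]
0.055 [90, 91, 93, 93, 91, 78, 63, 49, 36, 32, 29, 26, 29, 34, 48, 62, 74, 84, 90, 94, 99, 101, 102, 101, 101, 101, 102, 101, 101, 100]
```

```bash
python3 -m handwheel '[[0.004,0,0,0,0,0,0],[0.004,0,0,0,0,0,0],[0,0,-0.03,0,0,0,0],[0,0,-0.04,0,0,0,0],[0,0,-0.04,0,0,0,0],[-0.03,0.001,0,0,0,0,0],[-0.03,0,0,0,0,0,0],[-0.035,0,0,0,0,0,0],[-0.029,0,0,0,0,0,0],[0,0,0,0,0,0,0],[0,0,0,0,0,0,0]]' >/dev/null; python3 - <<'E'
from h import *; st(); c=cam("side"); t=cam("top")
a=t[0][150:330,150:400]; b=c[0][120:300,120:320]
cv2.imwrite("pics/m2.png",np.hstack([cv2.resize(a,(417,300)),cv2.resize(b,(333,300))]))
E
```

```text
t 9.25 tip chest mm [  0.3   9.5 205.8] F chest [0.27 0.21 0.72] open -0.0001
tool axes in chest
 [[-0.001  1.     0.   ]
 [ 1.     0.001  0.   ]
 [ 0.     0.    -1.   ]]
```

View pics/m2.png

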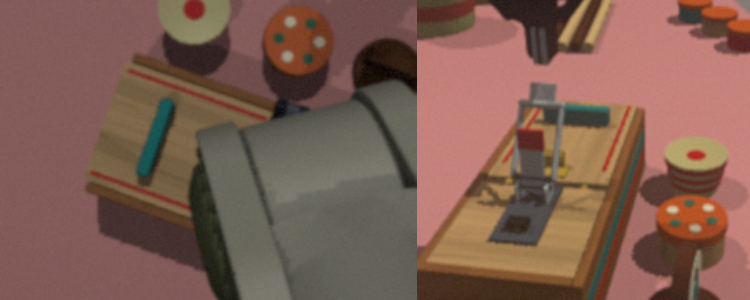

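The side half shows the fingertips (540,55) directly above the tab (542,90), with the lid up at the buffers. Next I'll swing the loop down along its arc.

```bash
python3 -m handwheel '[[0,0,0.01,0,0,0,0],[0,0,0.01,0,0,0,0],[0.004,0,0.005,0,0,0,0],[0.004,0,0.005,0,0,0,0],[0.0045,0,0.006,0,0,0,0],[0.0035,0,0.0065,0,0,0,0],[0.0035,0,0.0065,0,0,0,0],[0,0,0,0,0,0,0]]' >/dev/null; python3 -c "
from h import *; st()"|head -1;python3 -m handwheel '[[0.003,0,0.0075,0,0,0,0],[0.003,0,0.0075,0,0,0,0],[0.001,0,0.0075,0,0,0,0],[0.0,0,0.0075,0,0,0,0],[0.001,0,0.007,0,0,0,0],[0,0,0.004,0,0,0,0],[0,0,0,0,0,0,0]]' >/dev/null; python3 - <<'E'
from h import *; st(); c=cam("side"); t=cam("top")
a=t[0][150:330,150:400]; b=c[0][120:300,120:320]
cv2.imwrite("pics/m3.png",np.hstack([cv2.resize(a,(417,300)),cv2.resize(b,(333,300))]))
E
```

```text
t 10.35 tip chest mm [ -0.2  28.6 156. ] F chest [-0.59  0.11  0.5 ] open -0.0002
t 11.22 tip chest mm [  0.   36.6 115.3] F chest [0.33 0.55 0.35] open 0.0001
tool axes in chest
 [[-0.001  1.    -0.001]
 [ 1.     0.001 -0.   ]
 [-0.    -0.001 -1.   ]]
```

View pics/m3.png

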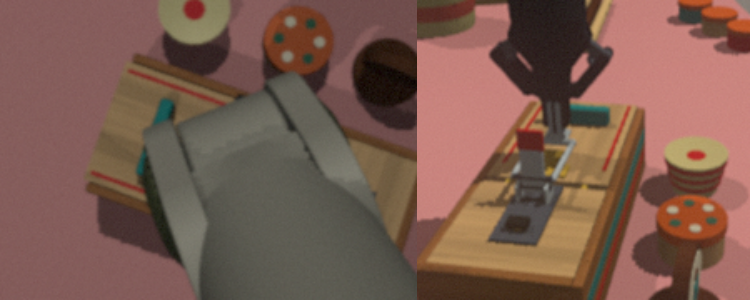

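The loop has swung down under the fingertips (side half at (560,135)). Next I'll press it past the barb in small steps.

```bash
for i in 1 2 3; do python3 -m handwheel '[[0,0,0.002,0,0,0,0],[0,0,0.002,0,0,0,0],[0,0,0,0,0,0,0]]' >/dev/null; python3 -c "
from h import *; st()"|head -1; done
```

```text
t 11.7 tip chest mm [1.000e-01 3.660e+01 1.115e+02] F chest [ 0.53 -0.64  0.16] open -0.0003
t 12.07 tip chest mm [1.000e-01 3.660e+01 1.075e+02] F chest [-0.41  1.06 -0.26] open 0.0001
t 12.45 tip chest mm [  0.3  36.7 103.7] F chest [ 0.31 -0.27  1.95] open 0.0003
```

```bash
for i in 1 2 3 4 5; do python3 -m handwheel '[[0,0,0.001,0,0,0,0],[0,0,0.0005,0,0,0,0],[0,0,0,0,0,0,0]]' >/dev/null; python3 -c "
from h import *; st()"|head -1; done
```

```text
t 12.82 tip chest mm [  0.4  36.8 102.7] F chest [-1.04 -0.82  8.52] open -0.0001
t 13.2 tip chest mm [  0.3  36.8 100.9] F chest [-0.61 -0.95  4.82] open 0.0002
t 13.57 tip chest mm [ 0.2 36.7 99. ] F chest [ 0.34 -0.24  1.23] open -0.0001
t 13.95 tip chest mm [ 0.  36.6 97.5] F chest [ 0.43  0.56 -0.14] open -0.0003
t 14.32 tip chest mm [ 0.1 36.7 96.1] F chest [-0.62 -0.76 -0.18] open 0.0001
```

```bash
for i in 1 2 3 4; do python3 -m handwheel '[[0,0,0.001,0,0,0,0],[0,0,0.0005,0,0,0,0],[0,0,0,0,0,0,0]]' >/dev/null; python3 -c "
from h import *; st()"|head -1; done
```

```text
t 14.7 tip chest mm [ 0.1 36.6 94.6] F chest [ 0.55  0.35 -0.86] open -0.0001
t 15.07 tip chest mm [ 0.2 36.7 93.1] F chest [-0.92  0.1  -0.33] open 0.0
t 15.45 tip chest mm [ 0.2 36.6 91.7] F chest [ 0.52 -1.57  1.13] open -0.0002
t 15.82 tip chest mm [ 0.2 36.5 90.2] F chest [ 0.46 -0.78  2.93] open -0.0001
```

```bash
python3 -m handwheel '[[0,0,0.001,0,0,0,0],[0,0,0,0,0,0,0]]' >/dev/null; python3 -c "
from h import *; st()"|head -1; python3 -m handwheel '[[0,0,-0.02,0,0,0,0],[0,0,-0.05,0,0,0,0],[0,0,-0.05,0,0,0,0],[0.06,0,0,0,0,0,0],[0.06,0,0,0,0,0,0],[0.06,0,0,0,0,0,0],[0.06,0,0,0,0,0,0],[0,0,0,0,0,0,0]]'>/dev/null; python3 - <<'E'
from h import *; st(); c=cam("side"); t=cam("top")
a=t[0][190:310,240:400]; b=c[0][160:290,140:250]
cv2.imwrite("pics/m4.png",np.hstack([cv2.resize(a,(440,330),interpolation=2),cv2.resize(b,(279,330),interpolation=2)]))
E
```

```text
t 16.07 tip chest mm [ 0.3 36.4 89.4] F chest [-1.17 -3.01  8.04] open 0.0002
t 17.07 tip chest mm [ -2.4 282.9 208.6] F chest [-0.66 -1.2   0.29] open -0.0001
tool axes in chest
 [[-0.008  1.    -0.001]
 [ 1.     0.008  0.004]
 [ 0.004 -0.001 -1.   ]]
```

View pics/m4.png

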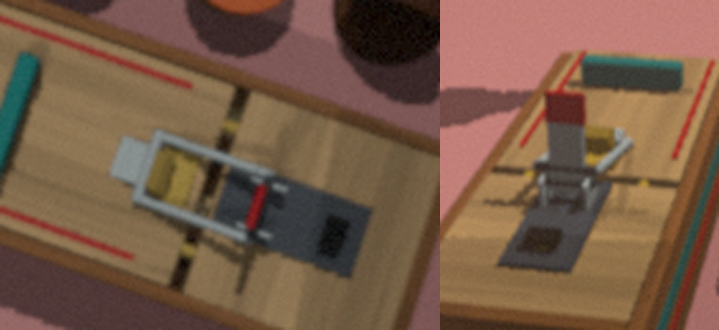

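The picture shows the bar lying behind the brass keeper (top half at (147,170)), with the tab flat beyond it and the lever still upright. Next I'll bring the fingers to the keeper side of the lever.

```bash
python3 -m handwheel '[[-0.06,0,0,0,0,0,0],[-0.06,0,0,0,0,0,0],[-0.06,0,0,0,0,0,0],[-0.06,0,0,0,0,0,0],[-0.06,0,0,0,0,0,0],[-0.006,0,0,0,0,0,0],[0,0,0,0,0,0,0],[0,0,0,0,0,0,0]]'>/dev/null; python3 - <<'E'
from h import *; st()
E
```

```text
t 18.18 tip chest mm [ 1.000e-01 -2.840e+01  2.093e+02] F chest [-0.42  0.25  0.63] open -0.0001
tool axes in chest
 [[-0.002  1.     0.   ]
 [ 1.     0.002  0.001]
 [ 0.001  0.    -1.   ]]
```

```bash
python3 -m handwheel '[[0.006,0,0,0,0,0,0],[0,0,0.03,0,0,0,0],[0,0,0.027,0,0,0,0],[0,0,0,0,0,0,0]]'>/dev/null; python3 -c "
from h import *; st()"|head -1; for i in 1 2 3; do python3 -m handwheel '[[-0.003,0,0,0,0,0,0],[-0.003,0,0,0,0,0,0],[0,0,0,0,0,0,0]]' >/dev/null; python3 -c "
from h import *; st()"|head -1; done
```

```text
t 18.68 tip chest mm [ -0.9 -22.2 150.7] F chest [-0.75  0.69 -0.15] open -0.0
t 19.05 tip chest mm [  0.7 -28.9 153.1] F chest [-0.26  3.49  2.19] open -0.0002
t 19.43 tip chest mm [  0.5 -35.8 152.3] F chest [-0.02  2.28  0.98] open 0.0001
t 19.8 tip chest mm [  0.3 -41.8 152.1] F chest [0.71 1.92 2.26] open 0.0003
```

```bash
f(){ python3 -c "
from h import *; st()"|head -1; }; python3 -m handwheel '[[-0.0045,0,0.001,0,0,0,0],[-0.0045,0,0.001,0,0,0,0],[-0.0045,0,0.001,0,0,0,0]]'>/dev/null; f;  python3 -m handwheel '[[-0.0047,0,0.002,0,0,0,0],[-0.0047,0,0.002,0,0,0,0],[-0.0047,0,0.002,0,0,0,0]]' >/dev/null; f; python3 -m handwheel '[[-0.004,0,0.003,0,0,0,0],[-0.004,0,0.0033,0,0,0,0]]'>/dev/null; f
```

```text
t 20.18 tip chest mm [  0.2 -55.2 149.1] F chest [0.51 4.12 2.9 ] open 0.0001
t 20.55 tip chest mm [ 1.000e-01 -6.910e+01  1.429e+02] F chest [-0.06  5.77  0.33] open -0.0001
t 20.8 tip chest mm [  0.  -77.1 136.5] F chest [0.33 5.4  0.85] open 0.0
```

```bash
f(){ python3 -c "
from h import *; st()"|head -1; }; python3 -m handwheel '[[-0.0045,0,0.0033,0,0,0,0],[-0.0023,0,0.003,0,0,0,0]]'>/dev/null; f;  python3 -m handwheel '[[-0.0023,0,0.003,0,0,0,0],[-0.002,0,0.003,0,0,0,0]]' >/dev/null; f; python3 -m handwheel '[[-0.0015,0,0.0025,0,0,0,0],[-0.0015,0,0.0025,0,0,0,0],[-0.001,0,0.0025,0,0,0,0]]'>/dev/null; f
```

```text
t 21.05 tip chest mm [-1.000e-01 -8.410e+01  1.301e+02] F chest [-0.15  3.45  1.41] open -0.0003
t 21.3 tip chest mm [ 1.000e-01 -8.850e+01  1.243e+02] F chest [0.8  3.31 1.63] open 0.0003
t 21.68 tip chest mm [  0.2 -92.4 116.9] F chest [0.16 2.86 1.91] open -0.0001
```

```bash
f(){ python3 -c "
from h import *; st()"|head -1; }; for i in 1 2 3 4 ; do python3 -m handwheel '[[-0.0003,0,0.0015,0,0,0,0],[0,0,0.0015,0,0,0,0]]'>/dev/null; f; done
```

```text
t 21.93 tip chest mm [  0.2 -93.  113.9] F chest [-0.58 -1.53  2.29] open -0.0001
t 22.18 tip chest mm [  0.3 -93.  111. ] F chest [ 0.16 -1.97  1.46] open -0.0001
t 22.43 tip chest mm [  0.3 -93.  108. ] F chest [ 0.15 -0.98  0.4 ] open -0.0004
t 22.68 tip chest mm [  0.3 -93.2 104.9] F chest [ 0.09 -0.65  1.5 ] open 0.0001
```

```bash
f(){ python3 -c "
from h import *; st()"|head -1; }; for i in 1 2 3 4 ; do python3 -m handwheel '[[0,0,0.0008,0,0,0,0],[0,0,0,0,0,0,0]]'>/dev/null; f; done
```

```text
t 22.93 tip chest mm [  0.2 -93.1 104.2] F chest [ 0.9   1.44 -0.6 ] open -0.0001
t 23.18 tip chest mm [  0.2 -93.1 103.4] F chest [0.43 0.13 0.23] open -0.0
t 23.43 tip chest mm [  0.3 -93.2 103.1] F chest [-0.16 -0.17  7.33] open 0.0
t 23.68 tip chest mm [  0.4 -93.2 103. ] F chest [-4.46 -0.26 16.15] open 0.0003
```

```bash
f(){ python3 -c "
from h import *; st()"|head -1; }; for i in 1 2 3 ; do python3 -m handwheel '[[0,0,0,0,0,0,0],[0,0,0,0,0,0,0]]'>/dev/null; f; done
```

```text
t 23.93 tip chest mm [  0.3 -93.2 103. ] F chest [-4.47 -0.47 16.51] open 0.0
t 24.18 tip chest mm [  0.3 -93.2 102.9] F chest [-4.38  0.39 16.31] open 0.0002
t 24.43 tip chest mm [  0.3 -93.2 102.9] F chest [-3.67 -0.08 16.46] open 0.0001
```

Held at about 16.5–17 N for 0.75 s. I'll let go, move clear and look.

```bash
python3 -m handwheel '[[0,0,-0.003,0,0,0,0],[0,0,-0.02,0,0,0,0],[0,0,-0.04,0,0,0,0],[0,0,-0.05,0,0,0,0],[0.06,0,0,0,0,0,0],[0.06,0,0,0,0,0,0],[0.06,0,0,0,0,0,0],[0.06,0,0,0,0,0,0],[0.06,0,0,0,0,0,0],[0.06,0,0,0,0,0,0],[0,0,0,0,0,0,0],[0,0,0,0,0,0,0]]'>/dev/null; python3 - <<'E'
from h import *; st(); c=cam("side"); t=cam("top")
a=t[0][190:310,240:400]; b=c[0][160:290,140:250]
cv2.imwrite("pics/m5.png",np.hstack([cv2.resize(a,(440,330),interpolation=2),cv2.resize(b,(279,330),interpolation=2)]))
E
```

```text
t 25.93 tip chest mm [-2.000e-01  2.661e+02  2.142e+02] F chest [ 0.42 -0.16 -0.35] open -0.0002
tool axes in chest
 [[-0.001  1.    -0.001]
 [ 1.     0.001 -0.001]
 [-0.001 -0.001 -1.   ]]
```

View pics/m5.png

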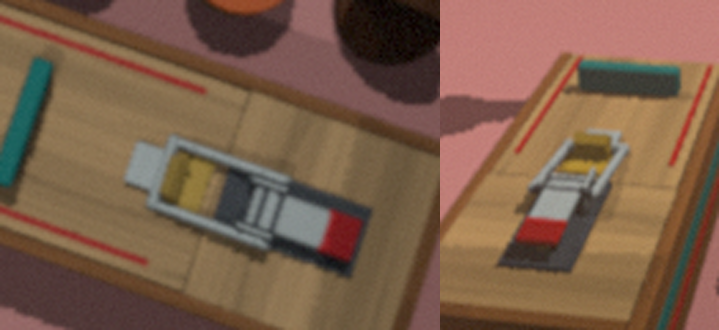

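The lid is shut with no gap (seam at (240,110) in the top half). The lever lies flat with its red tip at (343,237), and the bar is hooked behind the keeper.

```bash
python3 -c "
from plant import finish_job; print(finish_job())"
```

```text
the job is handed in; nothing more can be done
None
```

The flute chest is shut and the job is handed in: the lid is closed with no visible gap, the loop is hooked behind the keeper, and the lever was bedded at about 17 N for 0.75 s. The hand-in returned no verdict; no force reading passed 25 N, and the arm stayed clear of the other goods.

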